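Shim and hold a test tile in the bonding jig

TASK

First clear the two loose offcuts off the white tile into the blue scrap bin. Then take the orange spacer out of its stand, slide it upright all the way down into whichever of the two gaps between tile and stop blocks is wide enough for it, in front of the middle of that block, and let go of it; finally push the tile towards the blocks until its edge is flush against both the spacer and the other block, and finish while still pressing it there with a firm, steady push. Leave the tub, the vial and the cup where they stand.

Things in the scene. Friction and masses are not known exactly. Their poses are not given: they have to be found in the camera images.
- jig: Fixed dark grey jig plate, 150 (x) by 140 (y) by 10 mm thick, lying on the bench. Origin: centre of its underside; +x points from the robot's side to the two stop blocks, z up. The tile lies on its top (z = 10 mm); about 25 mm of the plate is bare on the robot's side of the tile.
- deep_stop: Fixed blue stop block on the plate's far edge, 45 deep (x), 54 wide (y), 25 mm high. Origin: middle of its far lower edge, at jig x = 75 mm, y = +32 or -32 mm, z = 10 mm; axes as the jig's. Its face towards the tile is at x = -45 mm (jig x = 30 mm). The gap between it and the tile starts at 5 to 11 mm, too narrow for the spacer.
- short_stop: Fixed blue stop block beside the other, but only 33 deep (x), 54 wide, 25 mm high. Origin: middle of its far lower edge, at jig x = 75 mm and the other y; axes as the jig's. Its face towards the tile is at x = -33 mm (jig x = 42 mm), set back 12 mm, just the spacer's thickness. The gap between it and the tile starts at 17 to 23 mm.
- tile: White ceramic tile, loose, 70 (x) by 120 (y) by 20 mm thick, 0.2 to 0.42 kg, lying on the jig plate nearly parallel to it. Origin: centre of its underside. It slides on the plate when pushed with 1.5 to 5 N; a push of 10 to 20 N at its middle squares it up. Flush against the deep stop, its origin is at jig x = -5 mm.
- spacer: Orange plastic spacer, loose, an upright slab 12 mm thick (x), 32 mm wide (y), 66 mm high, about 40 g. Origin: centre of its underside, z up. It starts upright in the slot of the stand; seated, its underside is on the jig plate.
- stand: Fixed grey stand, 50 (x) by 70 (y) by 30 mm high, with a slot 15 by 35 mm, 20 mm deep in its top, in which the spacer stands (underside 10 mm above the bench, top 76 mm). Origin: centre of its underside; its x is the spacer's thickness direction.
- bin: Fixed open blue scrap bin, 120 by 120 by 75 mm high, walls 4 mm. Origin: centre of its underside.
- offcut_a: Yellow rigid-foam offcut, loose, 26 (x) by 20 (y) by 16 mm high, about 12 g, lying on one half of the tile's top. Origin: centre of its underside.
- offcut_b: Green rigid-foam offcut, loose, 28 (x) by 22 (y) by 18 mm high, about 14 g, lying on the other half of the tile's top. Origin: centre of its underside.
- tub: Bystander: white lidded tub, 68 mm across, 80 mm high, beyond the jig. Origin: centre of its underside.
- vial: Bystander: small white bottle, 34 mm across, 70 mm high, beyond the jig. Origin: centre of its underside.
- cup: Bystander: small grey mixing cup, 64 mm across, 50 mm high, beyond and left of the jig. Origin: centre of its underside.

How it is judged:
On the way, in this order (a step that is already met when the one before it is completed fails the run):
1. both offcuts lie in the scrap bin (x of offcut_a in the frame of bin between -0.06 and 0.06 m and y of offcut_a in the frame of bin between -0.06 and 0.06 m and z of each of offcut_a, offcut_b in the frame of bin below 0.05 m and x of offcut_b in the frame of bin between -0.06 and 0.06 m and y of offcut_b in the frame of bin between -0.06 and 0.06 m), for 0.2 s.
2. the spacer stands let go in the wide gap, down on the jig plate, in front of the short stop (y of spacer in the frame of short_stop between -0.015 and 0.015 m and z of spacer in the frame of jig below 0.013 m and x of spacer in the frame of short_stop between -0.056 and -0.034 m and angle between spacer's own z axis and vertical below 0.25 rad and contact force between each of the arm, the fingers and spacer below 0.1 N), for 0.2 s.
At the end, for the whole second after the job is handed in: Offcuts in the bin; spacer untouched, upright (5 deg) on the plate, within 15 mm of the short stop's middle and 3 mm of its face; tile flat, within 2 mm and 1.4 deg of flush, bearing on spacer or deep stop with over 1 N, the fingers pressing it with over 2 N (all of step 1 and y of spacer in the frame of short_stop between -0.015 and 0.015 m and z of each of spacer, tile in the frame of jig below 0.013 m and x of spacer in the frame of short_stop between -0.042 and -0.036 m and angle between spacer's own z axis and vertical below 0.09 rad and contact force between each of the arm, the fingers and spacer below 0.2 N and x of tile in the frame of jig between -0.007 and -0.002 m and y of tile in the frame of jig between -0.02 and 0.02 m and angle between the x axis of tile and the x axis of jig, either way round below 0.025 rad and angle between tile's own z axis and vertical below 0.05 rad and contact force between the fingers and tile above 2 N and (contact force between tile and spacer above 1 N or contact force between tile and deep_stop above 1 N) and linear speed of tile below 0.01 m/s); the arm keeps its last pose, push and grip.
It fails at once if the tub is moved by more than 20 mm (distance of tub from where it was at the start of the episode above 0.02 m).
It fails at once if the vial is moved by more than 20 mm (distance of vial from where it was at the start of the episode above 0.02 m).
It fails at once if the cup is moved by more than 20 mm (distance of cup from where it was at the start of the episode above 0.02 m).
It also fails if it takes over 72 s, if anything falls off the work surface, if the arm or the gripper's body presses on something with over 40 N, if the wrist force passes 120 N, or if a joint passes its speed limit or range.

ROBOT

A 7-joint arm with a two-finger parallel gripper is mounted at the origin on the work surface. World frame = base frame: x ahead of the robot, y to its left, z up, the work surface at z = 0. Lengths are in m, angles in rad, forces in N, time in s.
With the tool pointing down it reaches from about 0.35 to 0.9 m from the base axis. Payload 7.2 kg.
Tool frame: the origin (TCP) lies midway between the tips of the shut fingers; the grasp point (between the pads) lies 19 mm behind it (r.pinch_z is the distance from the TCP to the grasp point, in m); z points along the fingers, y is the line along which they close (so a half turn about z gives the same grasp; the last joint's range is limited). The gripper opens to 85 mm and grips with 20 to 120 N. Pads are 22 mm wide; open, the fingers measure 114 mm over their backs; the gripper's body (76 mm by 85 mm) begins 54 mm behind the grasp point. The pads swing forward as they close: fully open they stand 13 mm farther back than shut.
Start: joints at [1.2, 0.411, -0.013, 1.596, 0.006, 1.134, -0.082], TCP at [0.186, -0.597, 0.231] pointing down, gripper open.
Joint ranges: [-2.95, 2.95], [-0.29, 1.99], [-1.47, 1.44], [0.14, 2.54], [-1.03, 4.17], [0.13, 1.85], [-2.86, 2.86]. Speed limits (rad/s): [2.39, 2.39, 3.01, 3.01, 3.14, 3.14, 3.14].

INTERFACE

Orientations are given as a 3x3 rotation matrix whose columns are the frame's x, y, z axes.
In Python, from plant import r gives the robot as it stands.
- The arm moves only by the tool play_rows, never from a script. Its argument "increments" is a list of rows, each a list of 7 numbers: the shift along the tool's x, y, z scaled (see below), then the turn, a rotation vector about the tool's x, y, z scaled (see below), then the closure, from 0 (fully open) to 1 (shut). A call has 1 to 8 rows; each row shifts and turns the commanded pose from where the row before left it, along the tool's axes as they then stand; what a row does not reach is not made up. The controller multiplies each number of a shift by 0.3 m and each number of a turn by pi rad. A row lasts 1/10 s, in which the tool goes at most 50 mm and 8.59 degrees, less where a joint would pass 70% of its speed; a pose out of reach is approached as far as the arm can. A call with a number of a shift or a turn outside -1 to 1 is refused whole. A call with a gripper value outside its range is refused whole. The fingers move at their own pace and stop on an object; "grip_force" is the grip in N (left out, the last holds). Time passes only in rows, so rows that do not move let the fingers close. It gives the time, the measured TCP pose, the force, the opening and the grip force at its end, in the units of the state.
- r.sense(): the state, without advancing time (a new reading comes with each control period).
- r.grab_frame(name): name is "scene" or "top" or "wrist"; returns the picture (480x640x3 uint8, blue, green, red); there is no depth.
- r.get_calibration(name): a dict with "fx", "fy", "cx", "cy" (pixels), "pose" (4x4, takes a point from camera to world coordinates). Camera axes: x right, y down, z forward; pixel columns grow to the right and rows downward; lengths in m; the calibration is good to about 2 mm. A picture is of the moment at which its call begins: read the wrist's pose just before it. get_calibration takes no time and is no camera call; for the wrist camera it gives the pose at the moment of the call.
- r.close_job(): hands the job in; it is judged then, once.
The state is a dict: "time": time; "joint_positions": joint angles; "qvel": joint speeds; "joint_torque": joint torques, N m; "ee_pos": TCP position; "ee_rot": TCP orientation; "force": force on the tool from outside, world axes, zero at the start; "torque": the same for the moment, N m; "grip_width": finger opening in m; "grasp_force": force on a finger pad.
Only numpy, scipy, OpenCV 4.12 (cv2) and the standard library are available. Lean on these libraries where they do the work, as an engineer would, in place of code of your own. Each camera call takes 0.05 s, during which the arm holds its last target. There are 200 camera calls.

## Working session

There is one attempt and no reset: what is moved stays moved. The work goes in short steps, Python scripts to look and compute and a tool call to move; the robot and the scene stay as the last step left them, time stands still between calls to the robot, and variables do not carry over. Pictures are saved under pics/ and viewed, at most 10 in all, crops included, and the job is handed in when it is done.

Besides the shell and the picture viewer there is one more tool, called as name(argument=value, ...), one argument or row to a line, values as JSON. play_rows: Moves the arm, as the interface text tells. Its arguments: {"type":"object","properties":{"increments":{"type":"array","items":{"type":"array","items":{"type":"number","minimum":-1,"maximum":1}}},"grip_force":{"type":"number"}},"required":["increments"]}

```bash
mkdir -p pics; ls
python3 - <<'E'
from plant import r
import cv2,numpy as np
np.set_printoptions(precision=4,suppress=True)
for n in ["top","scene"]:
    cv2.imwrite(f"pics/{n}0.png",r.grab_frame(n)); c=r.get_calibration(n); print(n,c)
s=r.sense(); print(s['time'],s['ee_pos'],s['ee_rot'],s['force'],s['grip_width'],r.pinch_z)
E
```

```text
pics
top {'fx': 483.17636090806286, 'fy': 483.17636090806286, 'cx': 331.0238410255115, 'cy': 241.66546566992403, 'pose': array([[-0.0082, -0.9948,  0.1017,  0.528 ],
       [-1.    ,  0.0079, -0.0034, -0.0023],
       [ 0.0026, -0.1017, -0.9948,  0.9845],
       [ 0.    ,  0.    ,  0.    ,  1.    ]])}
scene {'fx': 536.6042896239461, 'fy': 536.6042896239461, 'cx': 315.3028804550369, 'cy': 231.62012593974688, 'pose': array([[-0.5354,  0.5748, -0.6188,  1.1944],
       [ 0.8444,  0.3822, -0.3755,  0.3262],
       [ 0.0207, -0.7235, -0.69  ,  0.6678],
       [ 0.    ,  0.    ,  0.    ,  1.    ]])}
0.1 [ 0.1862 -0.5962  0.2305] [[ 0.9545  0.2982 -0.0005]
 [ 0.2982 -0.9545  0.0013]
 [-0.0001 -0.0014 -1.    ]] [ 0.4313 -0.4306 -0.3294] 0.0857958170502088 0.0187
```

View pics/top0.png

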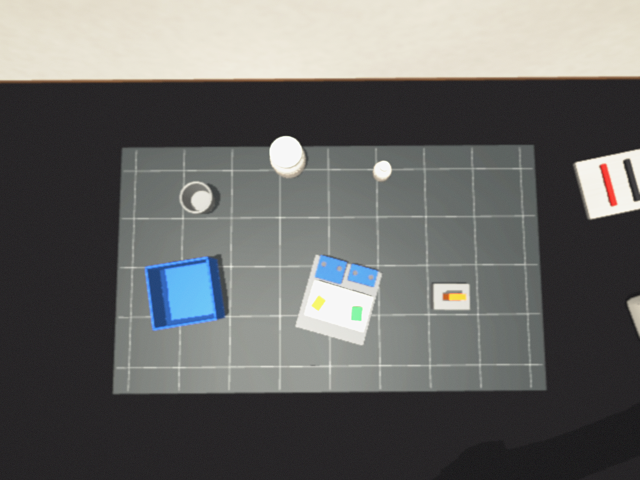

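View pics/scene0.png

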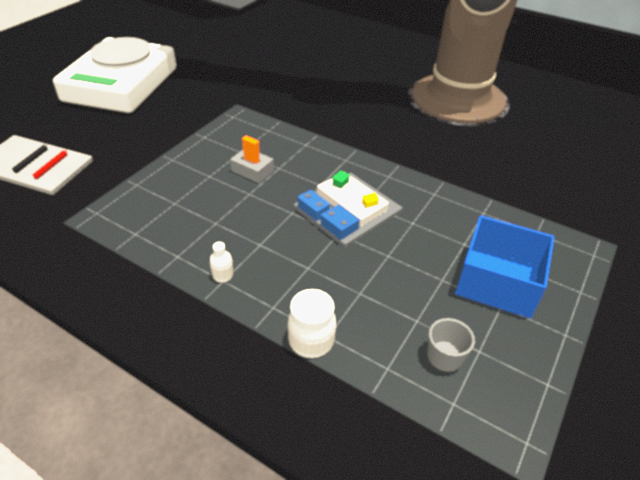

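The top view shows the bin at (185,292), the jig at about (340,300) rotated roughly 15°, yellow offcut at (318,303), green at (357,313), and the stand with the spacer at (452,297). The left block (331,269) is the deeper one, so the short stop is on the right. The scene view agrees.

```bash
cat > h.py <<'E'
import cv2,numpy as np
np.set_printoptions(precision=4,suppress=True)
def ray(c,uv,z):
    uv=np.atleast_2d(np.array(uv,float)); d=np.c_[(uv[:,0]-c['cx'])/c['fx'],(uv[:,1]-c['cy'])/c['fy'],np.ones(len(uv))]
    P=c['pose']; d=d@P[:3,:3].T; o=P[:3,3]
    return o+d*((z-o[2])/d[:,2])[:,None]
def hsv(im): return cv2.cvtColor(im,cv2.COLOR_BGR2HSV)
R={'yellow':((23,120,120),(33,255,255)),'green':((45,120,80),(75,255,255)),'orange':((8,150,120),(22,255,255)),
   'blue':((98,130,60),(125,255,255)),'white':((0,0,205),(180,45,255)),'grey':((0,0,135),(180,40,204))}
def blobs(im,col,roi=None,amin=20):
    m=cv2.inRange(hsv(im),*R[col])
    if roi:
        k=np.zeros_like(m); x0,y0,x1,y1=roi; k[y0:y1,x0:x1]=255; m&=k
    cs,_=cv2.findContours(m,cv2.RETR_EXTERNAL,cv2.CHAIN_APPROX_NONE)
    return sorted([c for c in cs if cv2.contourArea(c)>=amin],key=cv2.contourArea,reverse=True)
def rect(c,cont,z):
    """min-area rectangle of a contour on plane z: centre, sizes(mm), angle of long side (deg)"""
    p=ray(c,cont[:,0,:],z)[:,:2]; (x,y),(w,h),a=cv2.minAreaRect((p*1000).astype(np.float32))
    if w<h: w,h,a=h,w,a+90
    return np.array([x/1000,y/1000]),w,h,(a+90)%180-90
E
python3 - <<'E'
from h import *
im=cv2.imread('pics/top0.png')
from plant import r
c=r.get_calibration('top')
J=(290,240,390,350)
for col,roi,z in [('yellow',J,.046),('green',J,.048),('white',J,.03),('blue',J,.035),('grey',(425,275,480,320),.03),('orange',(425,275,480,320),.076),('blue',(130,240,240,340),.075)]:
    for b in blobs(im,col,roi)[:3]: print(col,z,*rect(c,b,z),b.reshape(-1,2).min(0),b.reshape(-1,2).max(0))
p=im[280:315,425:480]; print(im[285,437],im[305,455],im[330,345],im[296,447],im[296,460])
crop=cv2.resize(im[240:350,290:480],None,fx=4,fy=4,interpolation=cv2.INTER_CUBIC); cv2.imwrite('pics/c1.png',crop)
E
```

```text
yellow 0.046 [0.5058 0.0203] 21.84062957763672 15.010517120361328 -37.040809631347656 [312 297] [324 309]
white 0.03 [ 0.5115 -0.0194] 146.2230682373047 137.03199768066406 -16.417152404785156 [296 255] [380 344]
blue 0.035 [ 0.5714 -0.0045] 51.05455017089844 43.95004653930664 73.5642318725586 [316 256] [346 282]
blue 0.035 [ 0.5596 -0.0666] 50.8936653137207 32.366661071777344 73.98621368408203 [348 264] [376 285]
grey 0.03 [ 0.5146 -0.2415] 105.84732818603516 85.8755111694336 89.52021026611328 [425 275] [479 319]
grey 0.03 [ 0.5154 -0.241 ] 73.10071563720703 52.70406723022461 89.52293395996094 [433 283] [470 310]
grey 0.03 [ 0.5261 -0.2437] 37.433753967285156 3.912818193435669 89.52838897705078 [443 290] [462 292]
orange 0.076 [ 0.516  -0.2214] 11.40642261505127 9.288697242736816 89.52616119384766 [444 294] [450 299]
blue 0.075 [0.5285 0.2699] 136.03829956054688 120.1756362915039 -81.00949573516846 [145 257] [224 329]
[224 231 233] [222 230 230] [222 228 227] [ 33  98 200] [ 66 221 247]
```

View pics/c1.png

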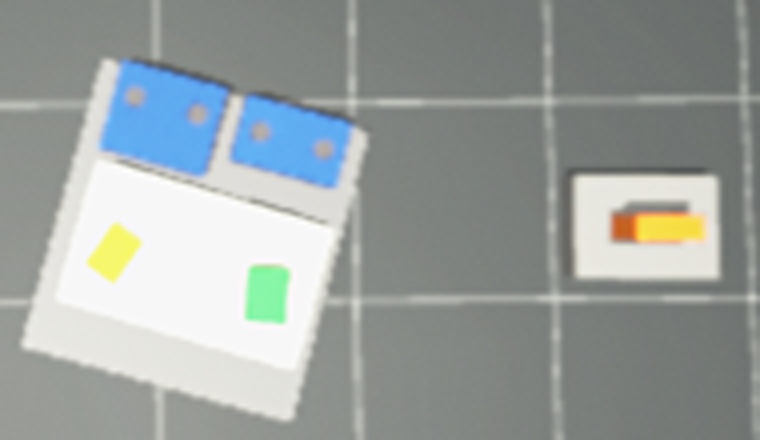

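The crop (4x, origin 290,240) shows the tile clearly brighter than the plate, the yellow and green offcuts, and the spacer's sunlit (yellowish) top at about (670,228) in crop. The wide gap is in front of the right-hand block.

Run:
```python
from h import *
from plant import r
im=cv2.imread('pics/top0.png'); c=r.get_calibration('top'); H=hsv(im)
print(H[313,357],H[297,458],H[305,340],H[303,318])
R['green']=((40,60,80),(85,255,255)); R['sp']=((21,100,200),(32,255,255)); R['tile']=((0,0,244),(180,20,255))
J=(290,240,390,350)
for col,roi,z in [('yellow',J,.046),('green',J,.048),('tile',J,.03),('sp',(425,275,480,320),.076)]:
    for b in blobs(im,col,roi)[:2]: print(col,z,*rect(c,b,z),cv2.contourArea(b))
# bin floor via inner bright region / outer, scene-camera check
cs=r.get_calibration('scene'); im2=cv2.imread('pics/scene0.png')
for col,z,roi in [('yellow',.046,(290,150,420,250)),('green',.048,(290,150,420,250)),('orange',.076,(220,120,290,190))]:
    for b in blobs(im2,col,roi)[:1]: print('scene',col,*rect(cs,b,z),b.reshape(-1,2).min(0),b.reshape(-1,2).max(0), ray(cs,b.reshape(-1,2).mean(0),z))
# spacer top in scene : leftmost/top corners
for b in blobs(im,'blue',(130,240,240,340))[:1]:
    q=cv2.approxPolyDP(cv2.convexHull(b),4,True).reshape(-1,2); print(q, ray(c,q,.075))
```

```text
[ 69 115 246] [ 26 183 247] [  0   0 247] [ 30 142 247]
yellow 0.046 [0.5058 0.0203] 21.84062957763672 15.010517120361328 -37.040809631347656 76.5
green 0.048 [ 0.4856 -0.0528] 25.76993751525879 18.241870880126953 -5.961456298828125 107.0
tile 0.03 [ 0.4992 -0.0188] 121.59129333496094 71.29872131347656 73.1301040649414 2182.0
sp 0.076 [ 0.5159 -0.2401] 30.133974075317383 9.289408683776855 89.52640533447266 77.0
scene yellow [0.5116 0.0251] 33.04666519165039 28.961347579956055 45.91923522949219 [363 193] [377 206] [[0.5119 0.0251 0.046 ]]
scene green [ 0.4903 -0.0497] 47.70655822753906 33.674251556396484 -5.409698486328125 [332 170] [349 187] [[ 0.4906 -0.0494  0.048 ]]
scene orange [ 0.5375 -0.2217] 91.009033203125 31.21031951904297 40.00844955444336 [242 135] [259 162] [[ 0.5389 -0.2207  0.076 ]]
[[215 259]
 [223 316]
 [153 329]
 [145 267]] [[0.5898 0.2134 0.075 ]
 [0.4834 0.1968 0.075 ]
 [0.4606 0.3263 0.075 ]
 [0.5758 0.3447 0.075 ]]
```

```bash
cat > go.py <<'E'
"""go.py x y z theta_deg : shift (tool axes, units of 0.3 m) and tool-z turn (units of pi) still needed"""
import sys,numpy as np
from plant import r
np.set_printoptions(precision=4,suppress=True)
s=r.sense(); R=np.array(s['ee_rot']); p=np.array(s['ee_pos']); th=np.degrees(np.arctan2(R[1,0],R[0,0]))
print('t',round(s['time'],2),'p',p,'th',round(th,2),'tilt',R[:2,2],'F',np.array(s['force']),'w',round(s['grip_width'],4),'gf',s['grasp_force'],'q7',round(s['joint_positions'][6],2))
if len(sys.argv)>1:
    a=[float(v) for v in sys.argv[1:]]; d=np.array(a[:3])-p; t=-((a[3]-th+180)%360-180)/180
    c,q=np.cos(np.radians(a[3])),np.sin(np.radians(a[3])); Rt=np.array([[c,q,0],[q,-c,0],[0,0,-1]])
    print('mm',d*1000,'| shift now',R.T@d/.3,'| turn z',round(t,4),'(rows>=%.1f)'%(abs(t)/.0477),'| shift after turn',Rt.T@d/.3)
E
python3 go.py 0.4856 -0.053 0.18 -6
```

```text
t 0.1 p [ 0.1862 -0.5962  0.2305] th 17.35 tilt [-0.0005  0.0013] F [ 0.4313 -0.4306 -0.3294] w 0.0858 gf 0.0 q7 -0.08
mm [299.3969 543.1546 -50.5468] | shift now [ 1.4925 -1.4303  0.1704] | turn z 0.1297 (rows>=2.7) | shift after turn [ 0.8033 -1.9049  0.1685]
```

play_rows(
  increments=[
    [0.106,-0.102,0.01,0,0,0,0.45],
    [0.106,-0.102,0.01,0,0,0,0.45],
    [0.106,-0.102,0.01,0,0,0,0.45],
    [0.106,-0.102,0.01,0,0,0,0.45],
    [0.106,-0.102,0.01,0,0,0,0.45],
    [0.106,-0.102,0.01,0,0,0,0.45],
    [0.106,-0.102,0.01,0,0,0,0.45],
    [0.106,-0.102,0.01,0,0,0,0.45],
  ],
  grip_force=25,
)

```text
time: 0.9
ee_pos: [0.3565, -0.2853, 0.2071]
ee_rot: [[0.955, 0.298, -0.0], [0.298, -0.955, -0.0], [-0.0, 0.0, -1.0]]
force: [-0.2, -0.1, -0.4]
grip_width: 0.0468
grasp_force: 0.0
```

play_rows(
  increments=[
    [0.106,-0.102,0.01,0,0,0,0.45],
    [0.106,-0.102,0.01,0,0,0,0.45],
    [0.106,-0.102,0.01,0,0,0,0.45],
    [0.106,-0.102,0.01,0,0,0,0.45],
    [0,0,0,0,0,0.043,0.45],
    [0,0,0,0,0,0.043,0.45],
    [0,0,0,0,0,0.043,0.45],
  ],
)

```text
time: 1.6
ee_pos: [0.4409, -0.1318, 0.1949]
ee_rot: [[0.994, -0.107, -0.001], [-0.107, -0.994, 0.0], [-0.001, -0.0, -1.0]]
force: [-0.8, 0.5, -0.2]
grip_width: 0.047
grasp_force: 0.0
```

```bash
python3 go.py 0.4856 -0.053 0.18 -6
python3 - <<'E'
from h import *
from plant import r
c=r.get_calibration('wrist'); im=r.grab_frame('wrist'); cv2.imwrite('pics/w1.png',im); print(c)
E
```

```text
t 1.6 p [ 0.4409 -0.1318  0.1949] th -6.13 tilt [-0.0009  0.0002] F [-0.8409  0.5446 -0.2272] w 0.047 gf 0.0 q7 -1.56
mm [ 44.66    78.7861 -14.9269] | shift now [ 0.12   -0.277   0.0497] | turn z -0.0007 (rows>=0.0) | shift after turn [ 0.1206 -0.2767  0.0498]
{'fx': 352.44571276615807, 'fy': 352.44571276615807, 'cx': 321.4756039131675, 'cy': 240.79770379130946, 'pose': array([[-0.1065, -0.9403, -0.3234,  0.5249],
       [-0.9943,  0.1004,  0.0355, -0.1405],
       [-0.0009,  0.3253, -0.9456,  0.3365],
       [ 0.    ,  0.    ,  0.    ,  1.    ]])}
```

View pics/w1.png

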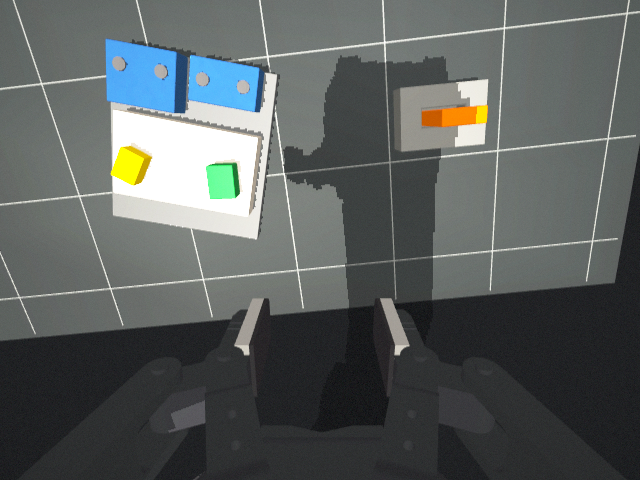

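The wrist picture shows the whole jig (tile centre ~(187,165), yellow (131,165), green (223,181), short stop (227,82) on the right) and the stand at about (440,115). I'll measure them here.

```bash
cat >> h.py <<'E'
R['green']=((40,60,80),(85,255,255)); R['sp']=((21,100,200),(32,255,255)); R['tile']=((0,0,244),(180,20,255))
def jig(p,o=(0.512,-0.020),a=-16.4):
    t=np.radians(a); d=np.atleast_2d(p)[:,:2]-np.array(o); return d@np.array([[np.cos(t),-np.sin(t)],[np.sin(t),np.cos(t)]])
def quad(cont,eps=6): return cv2.approxPolyDP(cv2.convexHull(cont),eps,True).reshape(-1,2)
E
python3 - <<'E'
from h import *
from plant import r
im=cv2.imread('pics/w1.png'); c=r.get_calibration('wrist'); H=hsv(im)
print(H[165,180],H[225,200],H[165,125],H[190,222])
for b in blobs(im,'blue',(90,30,290,120),200)[:2]:
    q=quad(b); P=ray(c,q,.035); print('blue',q.tolist(),'\n',P[:,:2],'\n',jig(P)*1000)
for b in blobs(im,'tile',(90,90,290,240),500)[:1]:
    q=quad(b); P=ray(c,q,.03); print('tile',q.tolist(),'\n',jig(P)*1000,rect(c,b,.03))
for col,z in [('yellow',.046),('green',.048)]:
    m=blobs(im,col,(90,90,290,240))[0]; print(col,rect(c,m,z),quad(m,3).tolist())
E
```

```text
[  0   0 255] [ 24   6 229] [ 30 255 255] [ 69 144 255]
blue [[106, 39], [185, 56], [184, 112], [107, 100]] 
 [[ 0.6008  0.0141]
 [ 0.5826 -0.0425]
 [ 0.5432 -0.032 ]
 [ 0.559   0.0267]] 
 [[75.5226 57.7537]
 [74.0879 -1.6767]
 [33.3326 -2.7413]
 [31.9356 58.0783]]
blue [[190, 55], [258, 67], [259, 111], [189, 99]] 
 [[ 0.5828 -0.0465]
 [ 0.5686 -0.0968]
 [ 0.537  -0.0921]
 [ 0.5522 -0.0383]] 
 [[ 75.4307  -5.4215]
 [ 76.0183 -57.707 ]
 [ 44.3473 -62.0921]
 [ 43.7877  -6.222 ]]
tile [[113, 110], [256, 137], [247, 216], [114, 192]] 
 [[ 24.7944  56.2748]
 [ 23.5955 -61.0905]
 [-45.6317 -60.6614]
 [-43.8406  56.7254]] (array([ 0.5013, -0.0194]), 118.9228286743164, 70.06230926513672, 72.67164611816406)
yellow (array([0.5076, 0.0171]), 30.38805389404297, 24.92731285095215, -36.12627410888672) [[121, 147], [131, 146], [151, 157], [140, 182], [131, 184], [111, 175]]
green (array([ 0.487 , -0.0556]), 28.852636337280273, 25.519577026367188, -5.1585845947265625) [[236, 163], [239, 193], [231, 198], [210, 198], [206, 166]]
```

play_rows(
  increments=[
    [0.062,-0.137,0.02,0,0,0,0.45],
    [0.062,-0.137,0.02,0,0,0,0.45],
    [0,0,0.12,0,0,0,0.45],
    [0,0,0.12,0,0,0,0.45],
    [0,0,0.12,0,0,0,0.45],
    [0,0,0.09,0,0,0,0.45],
    [0,0,0,0,0,0,0.45],
    [0,0,0,0,0,0,0.45],
  ],
)

```text
time: 2.45
ee_pos: [0.4864, -0.0542, 0.0484]
ee_rot: [[0.995, -0.101, -0.001], [-0.101, -0.995, 0.0], [-0.001, -0.0, -1.0]]
force: [0.1, -0.4, 0.4]
grip_width: 0.047
grasp_force: 0.0
```

```bash
python3 go.py 0.4865 -0.054 0.033 -6
```

```text
t 2.45 p [ 0.4864 -0.0542  0.0484] th -5.79 tilt [-0.0011  0.0003] F [ 0.1293 -0.3725  0.4441] w 0.047 gf 0.0 q7 -1.86
mm [  0.1165   0.239  -15.4389] | shift now [ 0.0004 -0.0008  0.0515] | turn z 0.0012 (rows>=0.0) | shift after turn [ 0.0003 -0.0008  0.0515]
```

play_rows(
  increments=[
    [0,0,0.05,0,0,0,0.45],
    [0,0,0,0,0,0,0.45],
    [0,0,0,0,0,0,1],
    [0,0,0,0,0,0,1],
    [0,0,0,0,0,0,1],
    [0,0,0,0,0,0,1],
    [0,0,0,0,0,0,1],
  ],
)

```text
time: 3.15
ee_pos: [0.4874, -0.0544, 0.0348]
ee_rot: [[0.995, -0.102, 0.002], [-0.102, -0.995, -0.0], [0.002, 0.0, -1.0]]
force: [-2.1, 0.7, 6.5]
grip_width: 0.0212
grasp_force: 25.4
```

play_rows(
  increments=[
    [0,0,-0.1,0,0,0,1],
    [0,0,-0.15,0,0,0,1],
    [0,0,-0.15,0,0,0,1],
  ],
)

```text
time: 3.45
ee_pos: [0.486, -0.0541, 0.1552]
ee_rot: [[0.995, -0.102, -0.001], [-0.102, -0.995, 0.0], [-0.001, -0.0, -1.0]]
force: [0.7, -0.8, 0.5]
grip_width: 0.0215
grasp_force: 24.6
```

```bash
python3 go.py 0.527 0.274 0.16 -6
```

```text
t 3.45 p [ 0.486  -0.0541  0.1552] th -5.84 tilt [-0.0006  0.0004] F [ 0.6843 -0.8179  0.4667] w 0.0215 gf 24.645271003246307 q7 -1.79
mm [ 40.969  328.1182   4.8431] | shift now [ 0.0245 -1.102  -0.0158] | turn z 0.0009 (rows>=0.0) | shift after turn [ 0.0215 -1.102  -0.0161]
```

play_rows(
  increments=[
    [0.003,-0.138,0,0,0,0,1],
    [0.003,-0.138,0,0,0,0,1],
    [0.003,-0.138,0,0,0,0,1],
    [0.003,-0.138,0,0,0,0,1],
    [0.003,-0.138,0,0,0,0,1],
    [0.003,-0.138,0,0,0,0,1],
    [0.003,-0.138,0,0,0,0,1],
    [0.003,-0.138,0,0,0,0,1],
  ],
)

```text
time: 4.25
ee_pos: [0.5277, 0.276, 0.1543]
ee_rot: [[0.995, -0.102, 0.001], [-0.102, -0.995, 0.0], [0.001, -0.0, -1.0]]
force: [1.6, -1.1, 0.1]
grip_width: 0.0215
grasp_force: 24.6
```

play_rows(
  increments=[
    [0,0,0.15,0,0,0,1],
    [0,0,0.15,0,0,0,1],
    [0,0,0.03,0,0,0,1],
    [0,0,0,0,0,0,1],
    [0,0,0,0,0,0,0.6],
    [0,0,0,0,0,0,0.6],
    [0,0,-0.15,0,0,0,0.6],
    [0,0,-0.16,0,0,0,0.6],
  ],
)

```text
time: 5.05
ee_pos: [0.5272, 0.274, 0.1489]
ee_rot: [[0.995, -0.102, -0.001], [-0.102, -0.995, -0.0], [-0.001, 0.0, -1.0]]
force: [0.8, 0.5, 0.2]
grip_width: 0.0341
grasp_force: 0.0
```

```bash
python3 go.py 0.5065 0.0187 0.15 -36.5
python3 - <<'E'
from h import *
from plant import r
im=r.grab_frame('top'); c=r.get_calibration('top')
for col,z in [('yellow',.046),('green',.02)]:
    for b in blobs(im,col,(120,240,390,350))[:2]: print(col,rect(c,b,z))
E
```

```text
t 5.05 p [0.5272 0.274  0.1489] th -5.88 tilt [-0.001  -0.0003] F [0.8086 0.5466 0.1759] w 0.0341 gf 0.0 q7 -2.44
mm [ -20.6667 -255.3196    1.0509] | shift now [ 0.0186  0.8536 -0.0032] | turn z 0.1701 (rows>=3.6) | shift after turn [ 0.4509  0.7251 -0.0035]
yellow (array([0.5047, 0.0204]), 24.291213989257812, 16.737560272216797, -40.3627815246582)
green (array([0.5274, 0.2722]), 25.647274017333984, 22.057086944580078, -0.469818115234375)
```

play_rows(
  increments=[
    [0.003,0.142,0,0,0,0,0.45],
    [0.003,0.142,0,0,0,0,0.45],
    [0.003,0.142,0,0,0,0,0.45],
    [0.003,0.142,0,0,0,0,0.45],
    [0.003,0.142,0,0,0,0,0.45],
    [0.003,0.142,0,0,0,0,0.45],
    [0,0,0,0,0,0.044,0.45],
    [0,0,0,0,0,0.044,0.45],
  ],
)

```text
time: 5.9
ee_pos: [0.5076, 0.0173, 0.1492]
ee_rot: [[0.925, -0.379, 0.003], [-0.379, -0.925, -0.0], [0.003, -0.001, -1.0]]
force: [-0.1, 0.3, -0.6]
grip_width: 0.0471
grasp_force: 0.0
```

play_rows(
  increments=[
    [0,0,0,0,0,0.044,0.45],
    [0,0,0,0,0,0.044,0.45],
    [0,0,0.12,0,0,0,0.45],
    [0,0,0.12,0,0,0,0.45],
    [0,0,0.1,0,0,0,0.45],
    [0,0,0,0,0,0,0.45],
    [0,0,0,0,0,0,0.45],
  ],
)

```text
time: 6.6
ee_pos: [0.5075, 0.0197, 0.0466]
ee_rot: [[0.793, -0.609, 0.001], [-0.609, -0.793, 0.0], [0.001, -0.001, -1.0]]
force: [1.2, 1.3, -0.3]
grip_width: 0.0469
grasp_force: 0.0
```

```bash
python3 go.py 0.506 0.0187 0.036 -37
```

```text
t 6.6 p [0.5075 0.0197 0.0466] th -37.55 tilt [0.0012 0.0002] F [ 1.169   1.3441 -0.3125] w 0.0469 gf 0.0 q7 -2.53
mm [ -1.5065  -1.0176 -10.6085] | shift now [-0.0019  0.0058  0.0354] | turn z -0.0031 (rows>=0.1) | shift after turn [-0.002   0.0057  0.0354]
```

play_rows(
  increments=[
    [0,0.003,0.037,0,0,0,0.45],
    [0,0,0,0,0,0,0.45],
    [0,0,0,0,0,0,1],
    [0,0,0,0,0,0,1],
    [0,0,0,0,0,0,1],
    [0,0,0,0,0,0,1],
    [0,0,-0.1,0,0,0,1],
    [0,0,-0.15,0,0,0,1],
  ],
)

```text
time: 7.4
ee_pos: [0.5043, 0.0188, 0.1081]
ee_rot: [[0.793, -0.609, -0.005], [-0.609, -0.793, -0.0], [-0.004, 0.003, -1.0]]
force: [1.8, 0.1, 0.5]
grip_width: 0.0193
grasp_force: 26.0
```

play_rows(
  increments=[
    [0,0,-0.15,0,0,-0.043,1],
    [0,0,0,0,0,-0.043,1],
    [0,0,0,0,0,-0.043,1],
    [0,0,0,0,0,-0.043,1],
  ],
)

```text
time: 7.8
ee_pos: [0.5064, 0.0188, 0.1549]
ee_rot: [[0.994, -0.109, 0.001], [-0.109, -0.994, -0.0], [0.001, 0.0, -1.0]]
force: [-0.7, 0.1, -2.3]
grip_width: 0.0194
grasp_force: 26.0
```

```bash
python3 go.py 0.527 0.274 0.16 -6
```

```text
t 7.8 p [0.5064 0.0188 0.1549] th -6.28 tilt [ 0.0012 -0.0002] F [-0.7203  0.055  -2.2929] w 0.0194 gf 26.048257648944855 q7 -1.97
mm [ 20.6369 255.1873   5.1311] | shift now [-0.0246 -0.853  -0.0172] | turn z -0.0015 (rows>=0.0) | shift after turn [-0.0205 -0.8532 -0.0171]
```

play_rows(
  increments=[
    [0.01,-0.145,0,0,0,0,1],
    [0.01,-0.145,0,0,0,0,1],
    [0.01,-0.145,0,0,0,0,1],
    [0.01,-0.145,0,0,0,0,1],
    [0.01,-0.145,0,0,0,0,1],
    [0.01,-0.145,0,0,0,0,1],
    [0,0,0.14,0,0,0,1],
    [0,0,0.14,0,0,0,1],
  ],
)

```text
time: 8.6
ee_pos: [0.5546, 0.2789, 0.0702]
ee_rot: [[0.994, -0.112, 0.003], [-0.112, -0.994, 0.002], [0.003, -0.003, -1.0]]
force: [1.0, -1.0, -0.7]
grip_width: 0.019
grasp_force: 26.0
```

play_rows(
  increments=[
    [0,0,0.02,0,0,0,1],
    [0,0,0,0,0,0,0.6],
    [0,0,0,0,0,0,0.6],
    [0,0,-0.15,0,0,0,0.6],
    [0,0,-0.15,0,0,0,0.6],
    [0,0,-0.05,0,0,0,0.6],
  ],
)

```text
time: 9.2
ee_pos: [0.5568, 0.2779, 0.1769]
ee_rot: [[0.993, -0.115, 0.009], [-0.115, -0.993, 0.005], [0.009, -0.006, -1.0]]
force: [0.7, 0.5, 0.1]
grip_width: 0.0341
grasp_force: 0.0
```

```bash
python3 go.py 0.515 -0.160 0.17 89.5
python3 - <<'E'
from h import *
from plant import r
im=r.grab_frame('top'); c=r.get_calibration('top')
for col,z in [('yellow',.02),('green',.02)]:
    for b in blobs(im,col,(120,240,390,350))[:2]: print(col,rect(c,b,z))
for b in blobs(im,'tile',(290,240,390,350))[:1]:
    print(rect(c,b,.03), jig(rect(c,b,.03)[0])*1000)
E
```

```text
t 9.2 p [0.5568 0.2779 0.1769] th -6.62 tilt [0.0093 0.005 ] F [0.6709 0.4876 0.1204] w 0.0341 gf 0.0 q7 -2.42
mm [ -41.8202 -437.8651   -6.9488] | shift now [0.0296 1.466  0.0146] | turn z -0.534 (rows>=11.2) | shift after turn [-1.4607 -0.1267  0.0232]
yellow (array([0.5702, 0.2729]), 26.10297203063965, 22.126625061035156, 12.38376522064209)
green (array([0.5281, 0.2733]), 27.576337814331055, 23.637693405151367, -7.049102783203125)
(array([ 0.4993, -0.0189]), 121.45964050292969, 71.2803955078125, 73.01377868652344) [[-12.5149  -2.5208]]
```

play_rows(
  increments=[
    [0.005,0.144,0,0,0,0,0.4],
    [0.005,0.144,0,0,0,0,0.4],
    [0.005,0.144,0,0,0,0,0.4],
    [0.005,0.144,0,0,0,0,0.4],
    [0.005,0.144,0,0,0,0,0.4],
    [0.005,0.144,0,0,0,0,0.4],
    [0.005,0.144,0,0,0,0,0.4],
    [0.005,0.144,0,0,0,0,0.4],
  ],
)

```text
time: 10.05
ee_pos: [0.5264, -0.0706, 0.1706]
ee_rot: [[0.993, -0.115, 0.003], [-0.115, -0.993, -0.001], [0.003, 0.0, -1.0]]
force: [1.0, -0.3, -0.1]
grip_width: 0.0508
grasp_force: 0.0
```

play_rows(
  increments=[
    [0.005,0.144,0,0,0,0,0.4],
    [0.005,0.144,0,0,0,0,0.4],
    [0.005,0.144,0,0,0,0,0.4],
    [0.005,0.144,0,0,0,0,0.4],
    [0,0,0,0,0,-0.045,0.4],
    [0,0,0,0,0,-0.045,0.4],
    [0,0,0,0,0,-0.045,0.4],
    [0,0,0,0,0,-0.045,0.4],
  ],
)

```text
time: 10.85
ee_pos: [0.5127, -0.2415, 0.1705]
ee_rot: [[0.898, 0.44, 0.002], [0.44, -0.898, -0.001], [0.001, 0.002, -1.0]]
force: [0.6, -0.2, 0.6]
grip_width: 0.0514
grasp_force: 0.0
```

play_rows(
  increments=[
    [0,0,0,0,0,-0.045,0.4],
    [0,0,0,0,0,-0.045,0.4],
    [0,0,0,0,0,-0.045,0.4],
    [0,0,0,0,0,-0.045,0.4],
    [0,0,0,0,0,-0.045,0.4],
    [0,0,0,0,0,-0.045,0.4],
    [0,0,0,0,0,-0.045,0.4],
    [0,0,0,0,0,-0.04,0.4],
  ],
)

```text
time: 11.65
ee_pos: [0.5127, -0.2414, 0.1705]
ee_rot: [[-0.0, 1.0, 0.002], [1.0, 0.0, -0.001], [-0.001, 0.002, -1.0]]
force: [-0.5, -0.3, -0.1]
grip_width: 0.0514
grasp_force: 0.0
```

```bash
python3 go.py 0.516 -0.241 0.043 89.5
python3 - <<'E'
from h import *
from plant import r
c=r.get_calibration('wrist');im=r.grab_frame('wrist'); cv2.imwrite('pics/w2.png',im)
R['o2']=((5,120,60),(32,255,255))
for b in blobs(im,'o2',None,100)[:2]: print(rect(c,b,.076),quad(b,3).tolist())
E
```

```text
t 11.65 p [ 0.5127 -0.2414  0.1705] th 90.0 tilt [ 0.0017 -0.0014] F [-0.4791 -0.3177 -0.1449] w 0.0514 gf 0.0 q7 0.07
mm [   3.3053    0.4388 -127.4889] | shift now [0.0021 0.0103 0.425 ] | turn z 0.0028 (rows>=0.1) | shift after turn [0.0016 0.011  0.425 ]
(array([ 0.5169, -0.2337]), 43.65534210205078, 11.919450759887695, 89.82891082763672) [[332, 204], [334, 260], [318, 262], [319, 204]]
```

View pics/w2.png

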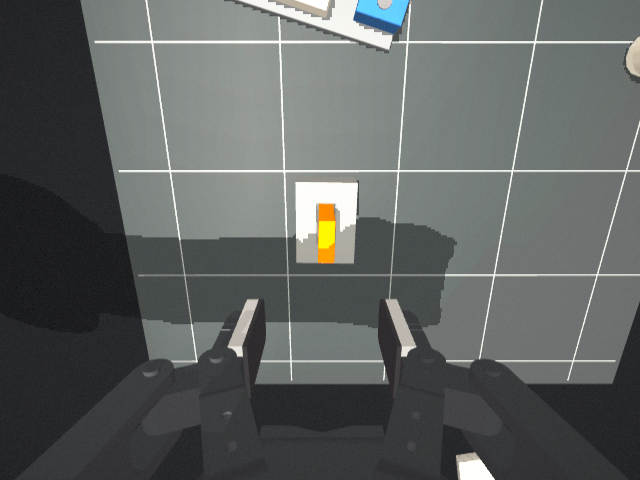

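The wrist view shows the stand at (326,222), with the spacer's top spanning rows 220–262 at column 326, midway between the fingers and squarely aligned. I'll go down and grasp.

play_rows(
  increments=[
    [0.006,0.012,0,0,0,0,0.4],
    [0,0,0.12,0,0,0,0.4],
    [0,0,0.12,0,0,0,0.4],
    [0,0,0.12,0,0,0,0.4],
    [0,0,0.065,0,0,0,0.4],
    [0,0,0,0,0,0,0.4],
    [0,0,0,0,0,0,0.4],
  ],
  grip_force=30,
)

```text
time: 12.4
ee_pos: [0.5167, -0.2391, 0.0424]
ee_rot: [[0.007, 1.0, 0.001], [1.0, -0.007, -0.0], [-0.0, 0.001, -1.0]]
force: [-0.2, 0.2, -0.0]
grip_width: 0.0515
grasp_force: 0.0
```

play_rows(
  increments=[
    [0,0,0,0,0,0,1],
    [0,0,0,0,0,0,1],
    [0,0,0,0,0,0,1],
    [0,0,0,0,0,0,1],
    [0,0,0,0,0,0,1],
    [0,0,0,0,0,0,1],
  ],
)

```text
time: 13.0
ee_pos: [0.5169, -0.2396, 0.043]
ee_rot: [[0.006, 1.0, 0.002], [1.0, -0.006, -0.001], [-0.001, 0.002, -1.0]]
force: [-1.3, -0.2, 6.6]
grip_width: 0.0115
grasp_force: 32.5
```

```bash
python3 go.py 0.5165 -0.2395 0.16 89.5
```

```text
t 13.0 p [ 0.5169 -0.2396  0.043 ] th 89.68 tilt [ 0.0018 -0.0012] F [-1.2687 -0.1616  6.6152] w 0.0115 gf 32.48037815093994 q7 -0.06
mm [ -0.3727   0.1004 117.0295] | shift now [-0.0001 -0.0005 -0.3901] | turn z 0.001 (rows>=0.0) | shift after turn [ 0.0003 -0.0012 -0.3901]
```

play_rows(
  increments=[
    [0,0,-0.05,0,0,0,1],
    [0,0,-0.13,0,0,0,1],
    [0,0,-0.13,0,0,0,1],
    [0,0,-0.12,0,0,0,1],
    [0.127,0,0,0,0,0,1],
    [0.127,0,0,0,0,0,1],
    [0.127,0,0,0,0,0.045,1],
    [0,0,0,0,0,0.045,1],
  ],
)

```text
time: 13.8
ee_pos: [0.5169, -0.1185, 0.1724]
ee_rot: [[0.282, 0.959, 0.002], [0.959, -0.282, 0.002], [0.003, 0.001, -1.0]]
force: [0.9, -0.5, -0.9]
grip_width: 0.012
grasp_force: 31.4
```

play_rows(
  increments=[
    [0,0,0,0,0,0,1],
    [0,0,0,0,0,0,1],
  ],
)

```text
time: 14.0
ee_pos: [0.5167, -0.1255, 0.1713]
ee_rot: [[0.28, 0.96, 0.0], [0.96, -0.28, -0.001], [-0.001, 0.001, -1.0]]
force: [-0.5, 0.6, -0.2]
grip_width: 0.0117
grasp_force: 31.4
```

```bash
python3 go.py 0.534 -0.060 0.17 73.6
python3 - <<'E'
from h import *
from plant import r
c=r.get_calibration('wrist');im=r.grab_frame('wrist'); cv2.imwrite('pics/w3.png',im); np.save('w3.npy',c['pose'])
for b in blobs(im,'blue',None,300)[:2]:
    q=quad(b); P=ray(c,q,.035); print('blue',q.tolist(),'\n',jig(P)*1000)
for b in blobs(im,'tile',None,1000)[:2]:
    q=quad(b); P=ray(c,q,.03); print('tile',q.tolist(),'\n',jig(P)*1000,rect(c,b,.03))
im=r.grab_frame('scene'); cv2.imwrite('pics/s1.png',im)
E
```

```text
t 14.0 p [ 0.5167 -0.1255  0.1713] th 73.71 tilt [ 0.0005 -0.001 ] F [-0.5461  0.6317 -0.1912] w 0.0117 gf 31.408458352088928 q7 -0.4
mm [17.3295 65.5088 -1.3398] | shift now [ 0.2258 -0.0058  0.0043] | turn z 0.0006 (rows>=0.0) | shift after turn [ 0.2258 -0.0062  0.0045]
blue [[380, 2], [376, 87], [316, 88], [315, 3]] 
 [[74.1183 59.7383]
 [74.188   6.8764]
 [30.6726  6.1106]
 [30.1524 59.0417]]
blue [[375, 103], [372, 175], [332, 175], [332, 104]] 
 [[ 74.0206  -3.9403]
 [ 74.3824 -56.5473]
 [ 43.0259 -56.604 ]
 [ 42.4116  -4.6952]]
```

View pics/w3.png

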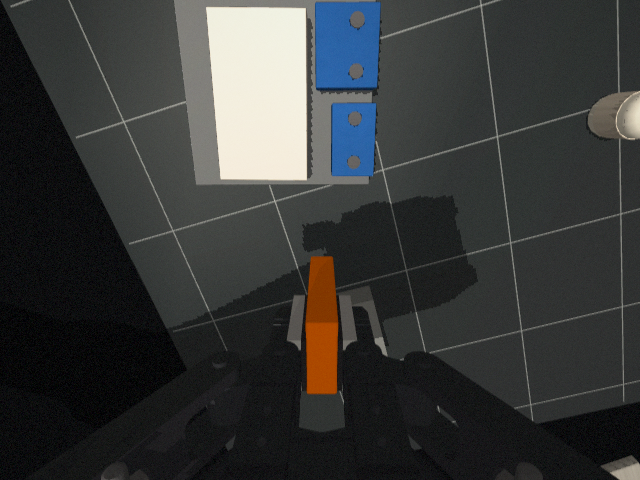

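The view shows the tile's near-block edge at column ~306, the short stop's face at column ~332 (rows 104–175), the deep one's at ~316, and the held spacer with its lower +y edge at (310–333, 257).

Run:
```python
from h import *
from plant import r
c=r.get_calibration('wrist');im=cv2.imread('pics/w3.png')
R['t3']=((0,0,225),(180,50,255)); b=blobs(im,'t3',(190,0,320,200),1000)[0]
q=quad(b); print('tile',q.tolist(),'\n',jig(ray(c,q,.03))*1000,rect(c,b,.03))
H=hsv(im); m=cv2.inRange(H,(3,150,60),(22,255,255))
for row in (259,262,300): print(row,np.flatnonzero(m[row])[[0,-1]])
xs=np.flatnonzero(m[259]); p=ray(c,[[xs[0],258],[xs[-1]+1,258]],.1713-.033); print('spacer bottom',jig(p)*1000)
s=r.sense(); print('tcp jig',jig(s['ee_pos'])*1000)
# block faces / tile edge sampled by rows, subpixel-free, at the right heights
B=cv2.inRange(H,*R['blue']); T=cv2.inRange(H,*R['t3'])
for row in (110,125,140,155,170):
    f=np.flatnonzero(B[row,300:])[0]+300; e=np.flatnonzero(T[row,:320])[-1]+1
    print(row,jig(ray(c,[[f-.5,row]],.035))*1000,jig(ray(c,[[e-.5,row]],.03))*1000)
```

```text
tile [[207, 7], [305, 9], [305, 179], [221, 178]] 
 [[-44.191   57.5344]
 [ 23.3985  56.3768]
 [ 21.6296 -60.8246]
 [-45.4207 -60.0207]] (array([ 0.5007, -0.0185]), 118.14179229736328, 68.49890899658203, 73.11274719238281)
259 [310 332]
262 [310 333]
300 [307 336]
spacer bottom [[ 28.548  -85.4845]
 [ 40.7763 -85.4901]]
tcp jig [[  34.2715 -100.3444]]
110 [[41.4515 -9.2133]] [[22.7861 -9.096 ]]
125 [[ 42.2885 -19.7375]] [[ 22.6294 -19.8088]]
140 [[ 42.3897 -30.5423]] [[ 22.4684 -30.8073]]
155 [[ 41.7253 -41.6391]] [[ 22.3032 -42.1028]]
170 [[ 41.8215 -53.0398]] [[ 22.1334 -53.7078]]
```

play_rows(
  increments=[
    [0.117,-0.004,0,0,0,0,1],
    [0.116,-0.003,0,0,0,0,1],
    [0,0,0.1,0,0,0,1],
    [0,0,0.1,0,0,0,1],
    [0,0,0.08,0,0,0,1],
    [0,0,0,0,0,0,1],
    [0,0,0,0,0,0,1],
  ],
)

```text
time: 14.8
ee_pos: [0.5345, -0.0577, 0.0869]
ee_rot: [[0.284, 0.959, -0.001], [0.959, -0.284, 0.0], [0.0, -0.001, -1.0]]
force: [-0.2, 0.3, 0.2]
grip_width: 0.0114
grasp_force: 31.4
```

```bash
python3 go.py 0.534 -0.060 0.0435 73.6;python3 - <<'E'
from h import *
from plant import r
s=r.sense(); print('tcp jig',jig(s['ee_pos'])*1000)
im=r.grab_frame('wrist'); cv2.imwrite('pics/w4.png',im[100:440,150:500])
E
```

```text
t 14.8 p [ 0.5345 -0.0577  0.0869] th 73.52 tilt [-0.0007  0.0005] F [-0.1657  0.312   0.2164] w 0.0114 gf 31.428565979003906 q7 -0.62
mm [ -0.5234  -2.3081 -43.3724] | shift now [-0.0079  0.0006  0.1446] | turn z -0.0004 (rows>=0.0) | shift after turn [-0.0079  0.0005  0.1446]
tcp jig [[ 32.249  -29.7991]]
```

View pics/w4.png

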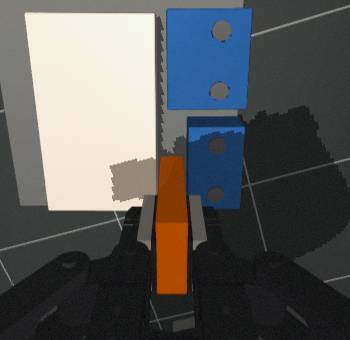

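The spacer's lower end (crop columns 159–183) hangs centred between the tile edge (157) and the block face (187). I'll lower it.

play_rows(
  increments=[
    [-0.005,0,0.04,0,0,0,1],
    [0,0,0.04,0,0,0,1],
    [0,0,0.03,0,0,0,1],
    [0,0,0.015,0,0,0,1],
    [0,0,0.012,0,0,0,1],
    [0,0,0,0,0,0,1],
  ],
)

```text
time: 15.45
ee_pos: [0.5338, -0.0585, 0.0451]
ee_rot: [[0.284, 0.959, -0.001], [0.959, -0.284, 0.0], [-0.0, -0.001, -1.0]]
force: [-0.2, 0.0, -0.5]
grip_width: 0.0116
grasp_force: 31.4
```

```bash
python3 go.py 0.534 -0.060 0.043 73.6
```

```text
t 15.45 p [ 0.5338 -0.0585  0.0451] th 73.53 tilt [-0.0007  0.0002] F [-0.2215  0.0023 -0.5214] w 0.0116 gf 31.42867147922516 q7 -0.66
mm [ 0.1781 -1.4853 -2.0965] | shift now [-0.0046  0.002   0.007 ] | turn z -0.0004 (rows>=0.0) | shift after turn [-0.0046  0.002   0.007 ]
```

No contact yet, 2 mm to go.

play_rows(
  increments=[
    [0,0,0.004,0,0,0,1],
    [0,0,0.004,0,0,0,1],
    [0,0,0.002,0,0,0,1],
    [0,0,0,0,0,0,1],
  ],
)

```text
time: 15.85
ee_pos: [0.5343, -0.0587, 0.043]
ee_rot: [[0.284, 0.959, 0.001], [0.959, -0.284, -0.0], [-0.0, 0.001, -1.0]]
force: [-0.8, -0.5, 3.0]
grip_width: 0.0112
grasp_force: 31.8
```

```bash
python3 go.py 0.534 -0.060 0.043 73.6
```

```text
t 15.85 p [ 0.5343 -0.0587  0.043 ] th 73.51 tilt [ 0.0006 -0.0003] F [-0.7912 -0.4886  3.0113] w 0.0112 gf 31.842958331108093 q7 -0.67
mm [-0.2629 -1.3164 -0.0128] | shift now [-0.0045  0.0004  0.    ] | turn z -0.0005 (rows>=0.0) | shift after turn [-0.0045  0.0004  0.    ]
```

play_rows(
  increments=[
    [0,0,0,0,0,0,0.8],
    [0,0,0,0,0,0,0.65],
    [0,0,0,0,0,0,0.55],
    [0,0,0,0,0,0,0.55],
    [0,0,0,0,0,0,0.55],
    [0,0,-0.06,0,0,0,0.55],
    [0,0,-0.15,0,0,0,0.55],
    [0,0,-0.15,0,0,0,0.55],
  ],
)

```text
time: 16.65
ee_pos: [0.5332, -0.0584, 0.1511]
ee_rot: [[0.283, 0.959, -0.002], [0.959, -0.283, 0.001], [0.0, -0.003, -1.0]]
force: [0.6, -0.9, -0.4]
grip_width: 0.0383
grasp_force: 0.0
```

play_rows(
  increments=[
    [-0.14,0,0,0,0,0,1],
    [-0.14,0,0,0,0,0,1],
    [0,0,0,0,0,0,1],
  ],
)

```text
time: 16.95
ee_pos: [0.5082, -0.146, 0.1505]
ee_rot: [[0.292, 0.957, -0.001], [0.957, -0.292, -0.004], [-0.004, -0.0, -1.0]]
force: [-0.3, -0.9, -0.2]
grip_width: -0.0
grasp_force: 0.0
```

```bash
python3 - <<'E'
from h import *
from plant import r
c=r.get_calibration('wrist'); im=r.grab_frame('wrist'); cv2.imwrite('pics/w5.png',im[0:300,100:500])
H=hsv(im); m=cv2.inRange(H,(3,130,60),(32,255,255))
for b in blobs(cv2.bitwise_and(im,im,mask=m),'orange',None,60)[:1]+[]:
    pass
cs,_=cv2.findContours(m,cv2.RETR_EXTERNAL,cv2.CHAIN_APPROX_NONE); b=max(cs,key=cv2.contourArea); q=quad(b,3)
print(q.tolist()); print(jig(ray(c,q,.076))*1000); print(jig(ray(c,q,.035))*1000)
R['t3']=((0,0,225),(180,50,255)); t=blobs(im,'t3',None,1000)[0]; q=quad(t); print(jig(ray(c,q,.03))*1000,rect(c,t,.03))
E
python3 go.py 0.412 0.006 0.15 -16.3
```

```text
[[330, 77], [331, 133], [312, 136], [310, 78]]
[[ 38.0737 -15.3375]
 [ 38.6116 -45.2478]
 [ 27.4493 -46.8273]
 [ 26.904  -15.7408]]
[[ 39.054  -11.225 ]
 [ 39.694  -46.8185]
 [ 26.4108 -48.6982]
 [ 25.7619 -11.7049]]
[[ 22.7264  34.0229]
 [ 21.7253 -60.6877]
 [-45.5546 -60.0392]
 [-45.2349  34.6557]] (array([ 0.4972, -0.0292]), 94.73043823242188, 68.60948944091797, 73.07891845703125)
t 17.0 p [ 0.5091 -0.1427  0.1505] th 73.18 tilt [-0.0007 -0.0015] F [-0.2207  0.51    0.0347] w 0.0004 gf 0.0 q7 -0.39
mm [-97.072  148.7119  -0.4784] | shift now [ 0.3808 -0.4532  0.0011] | turn z 0.4971 (rows>=10.4) | shift after turn [-0.4497 -0.385   0.0016]
```

View pics/w5.png

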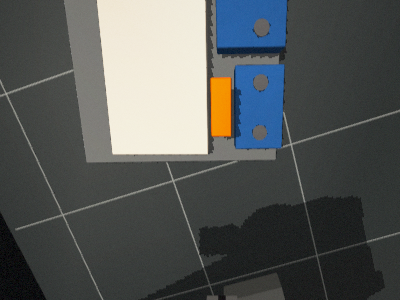

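The spacer stands upright, let go, at (221,107) in the crop between tile and short stop. I'll go to the robot side of the tile with shut fingers.

play_rows(
  increments=[
    [0.097,-0.094,0,0,0,0,1],
    [0.097,-0.094,0,0,0,0,1],
    [0.097,-0.094,0,0,0,0,1],
    [0.097,-0.094,0,0,0,0,1],
    [0,0,0,0,0,0.045,1],
    [0,0,0,0,0,0.045,1],
    [0,0,0,0,0,0.045,1],
    [0,0,0,0,0,0.045,1],
  ],
)

```text
time: 17.8
ee_pos: [0.435, 0.0058, 0.1506]
ee_rot: [[0.756, 0.655, 0.0], [0.655, -0.756, 0.0], [0.0, -0.0, -1.0]]
force: [-0.2, 0.1, -0.6]
grip_width: -0.0002
grasp_force: 0.0
```

play_rows(
  increments=[
    [0,0,0,0,0,0.045,1],
    [0,0,0,0,0,0.045,1],
    [0,0,0,0,0,0.045,1],
    [0,0,0,0,0,0.045,1],
    [0,0,0,0,0,0.045,1],
    [0,0,0,0,0,0.045,1],
    [0,0,0,0,0,0.046,1],
    [0,0,0,0,0,0,1],
  ],
)

```text
time: 18.6
ee_pos: [0.435, 0.0056, 0.1506]
ee_rot: [[0.962, -0.272, 0.0], [-0.272, -0.962, 0.0], [-0.0, -0.0, -1.0]]
force: [-0.1, 0.2, -0.2]
grip_width: 0.0001
grasp_force: 0.0
```

```bash
python3 go.py 0.4355 0.0015 0.019 -16.3
```

```text
t 18.6 p [0.435  0.0056 0.1506] th -15.79 tilt [0.     0.0003] F [-0.0904  0.2166 -0.2419] w 0.0001 gf 0.0 q7 -2.1
mm [   0.4638   -4.0758 -131.5722] | shift now [0.0052 0.0128 0.4386] | turn z 0.0028 (rows>=0.1) | shift after turn [0.0053 0.0126 0.4386]
```

play_rows(
  increments=[
    [0,0.012,0.12,0,0,0.003,1],
    [0,0,0.12,0,0,0,1],
    [0,0,0.12,0,0,0,1],
    [0,0,0.075,0,0,0,1],
    [0,0,0,0,0,0,1],
    [0.02,0,0,0,0,0,1],
    [0.02,0,0,0,0,0,1],
    [0,0,0,0,0,0,1],
  ],
)

```text
time: 19.4
ee_pos: [0.448, -0.0026, 0.0215]
ee_rot: [[0.96, -0.281, 0.004], [-0.281, -0.96, 0.0], [0.003, -0.001, -1.0]]
force: [-0.1, 0.2, 0.1]
grip_width: 0.0
grasp_force: 0.0
```

play_rows(
  increments=[
    [0.01,0,0,0,0,0,1],
    [0.01,0,0,0,0,0,1],
    [0.01,0,0,0,0,0,1],
    [0,0,0,0,0,0,1],
  ],
)

```text
time: 19.8
ee_pos: [0.4548, -0.0051, 0.0203]
ee_rot: [[0.96, -0.281, 0.001], [-0.281, -0.96, -0.0], [0.001, -0.0, -1.0]]
force: [-0.2, 0.2, -0.2]
grip_width: 0.0003
grasp_force: 0.0
```

```bash
python3 go.py; python3 -c "
from h import *
from plant import r
print(jig(r.sense()['ee_pos'])*1000)"
```

```text
t 19.8 p [ 0.4548 -0.0051  0.0203] th -16.32 tilt [ 0.0007 -0.    ] F [-0.2402  0.2066 -0.232 ] w 0.0003 gf 0.0 q7 -2.25
[[-59.0667  -1.8682]]
```

play_rows(
  increments=[
    [0.004,0,0,0,0,0,1],
    [0.004,0,0,0,0,0,1],
    [0.004,0,0,0,0,0,1],
    [0.004,0,0,0,0,0,1],
    [0.004,0,0,0,0,0,1],
  ],
)

```text
time: 20.3
ee_pos: [0.4599, -0.0067, 0.02]
ee_rot: [[0.96, -0.281, -0.0], [-0.281, -0.96, -0.0], [-0.0, 0.0, -1.0]]
force: [-1.1, -0.0, -0.5]
grip_width: 0.0001
grasp_force: 0.7
```

play_rows(
  increments=[
    [0.004,0,0,0,0,0,1],
    [0.004,0,0,0,0,0,1],
  ],
)

```text
time: 20.5
ee_pos: [0.4619, -0.0074, 0.0199]
ee_rot: [[0.96, -0.281, -0.001], [-0.281, -0.96, -0.0], [-0.001, 0.0, -1.0]]
force: [-4.9, 1.6, 3.0]
grip_width: 0.0004
grasp_force: 2.3
```

play_rows(
  increments=[
    [0.003,0,0,0,0,0,1],
    [0.003,0,0,0,0,0,1],
    [0.003,0,0,0,0,0,1],
    [0.003,0,0,0,0,0,1],
  ],
)

```text
time: 20.9
ee_pos: [0.4623, -0.0079, 0.0196]
ee_rot: [[0.96, -0.28, -0.006], [-0.28, -0.96, -0.0], [-0.006, 0.002, -1.0]]
force: [-13.2, 3.0, 10.1]
grip_width: 0.0001
grasp_force: 7.2
```

```bash
python3 go.py
cat > chk.py <<'E'
from h import *
from plant import r
import sys
c=r.get_calibration('top'); im=r.grab_frame('top')
if len(sys.argv)>1: cv2.imwrite(sys.argv[1],cv2.resize(im[240:350,290:480],None,fx=4,fy=4,interpolation=cv2.INTER_CUBIC))
t=blobs(im,'tile',(290,240,390,350),500)[0]; q=quad(t,4); print('tile',jig(ray(c,q,.03))*1000,rect(c,t,.03)[3])
H=hsv(im); m=cv2.inRange(H[240:350,290:390],(3,130,100),(32,255,255)); cs,_=cv2.findContours(m,0,1)
if cs: b=max(cs,key=cv2.contourArea)+np.array([290,240]); k=rect(c,b,.076); print('spacer',jig(k[0])*1000,k[1:])
print('tcp',jig(r.sense()['ee_pos'])*1000)
E
python3 chk.py
```

```text
t 20.9 p [ 0.4623 -0.0079  0.0196] th -16.27 tilt [-0.0065 -0.0005] F [-13.1752   3.0295  10.1128] w 0.0001 gf 7.228864902863279 q7 -2.24Traceback (most recent call last):
  File "chk.py", line 6, in <module>
    t=blobs(im,'tile',(290,240,390,350),500)[0]; q=quad(t,4); print('tile',jig(ray(c,q,.03))*1000,rect(c,t,.03)[3])
      ~~~~~~~~~~~~~~~~~~~~~~~~~~~~~~~~~~~~~~^^^
IndexError: list index out of range
```

Run:
```python
from h import *
from plant import r
a=r.grab_frame('top')[230:350,270:400]; b=r.grab_frame('wrist')[180:480,170:470]; s=r.grab_frame('scene')[150:250,270:420]
a=cv2.resize(a,(390,360),interpolation=cv2.INTER_CUBIC); b=cv2.resize(b,(360,360)); 
s=cv2.resize(s,(360,240),interpolation=cv2.INTER_CUBIC)
o=np.zeros((600,750,3),np.uint8); o[:360,:390]=a; o[:360,390:]=b; o[360:,:360]=s; cv2.imwrite('pics/f1.png',o)
```

```text
(no output)
```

View pics/f1.png

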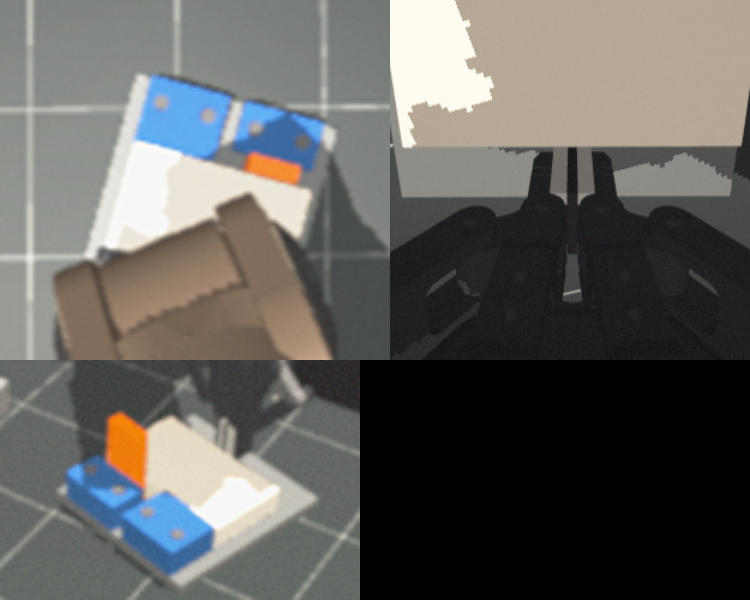

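Tile looks flush with the deep stop and the spacer upright against the short stop (composite: top, wrist, scene). I'll measure the near edge in the wrist view while holding.

play_rows(
  increments=[
    [0.003,0,0,0,0,0,1],
    [0,0,0,0,0,0,1],
    [0,0,0,0,0,0,1],
    [0,0,0,0,0,0,1],
    [0,0,0,0,0,0,1],
  ],
)

```text
time: 21.6
ee_pos: [0.4622, -0.0079, 0.0194]
ee_rot: [[0.96, -0.28, -0.008], [-0.28, -0.96, -0.0], [-0.007, 0.003, -1.0]]
force: [-12.9, 4.3, 11.1]
grip_width: -0.0001
grasp_force: 7.4
```

```bash
python3 go.py
python3 - <<'E'
from h import *
from plant import r
c=r.get_calibration('wrist'); im=r.grab_frame('wrist'); g=cv2.cvtColor(im,6).astype(float)
# near edge of the tile: strongest bright->dark step down each column
P=[]
for u in list(range(215,290,10))+list(range(355,450,10)):
    d=g[285:330,u]; k=np.argmin(np.diff(d)); P.append([u,285+k+.5])
J=jig(ray(c,P,.03))*1000; f=np.polyfit(J[:,1],J[:,0],1); print('near edge x at y=0',f[1],'slope deg',np.degrees(np.arctan(f[0])),'spread',np.std(J[:,0]-np.polyval(f,J[:,1])),P[::5])
def blobinfo(im,c,name):
    H=hsv(im)
    for b in blobs(im,'blue',None,150)[:3]:
        q=quad(b,4); print(name,q.tolist(),(jig(ray(c,q,.035))*1000).round(1).tolist())
    m=cv2.inRange(H,(3,130,60),(32,255,255)); cs,_=cv2.findContours(m,0,1); b=max(cs,key=cv2.contourArea); q=quad(b,2); print('orange',q.tolist(),(jig(ray(c,q,.076))*1000).round(1).tolist())
blobinfo(im,c,'wrist') if (hsv(im)[...,0]>0).any() else 0
E
```

```text
t 21.6 p [ 0.4622 -0.0079  0.0194] th -16.25 tilt [-0.0079 -0.0005] F [-12.8569   4.3195  11.0945] w -0.0001 gf 7.4235665329615586 q7 -2.24
near edge x at y=0 -38.721350011616984 slope deg -0.21255811418468365 spread 0.16592964916310776 [[215, np.float64(301.5)], [265, np.float64(302.5)], [375, np.float64(301.5)], [425, np.float64(301.5)]]
wrist [[298, 0], [300, 127], [142, 128], [121, 0]] [[67.7, 5.5], [30.9, 5.5], [30.4, 59.1], [67.5, 59.3]]
wrist [[502, 0], [491, 79], [328, 95], [328, 0]] [[67.9, -56.6], [45.9, -56.8], [40.9, -3.9], [67.7, -3.6]]
orange [[523, 81], [514, 134], [381, 135], [354, 125], [355, 98], [384, 81]] [[41.7, -45.8], [30.5, -45.9], [30.2, -15.3], [32.4, -9.1], [38.1, -9.1], [41.6, -15.3]]
```

```bash
python3 -c "
from plant import r
print(r.close_job())"
```

```text
the job is handed in; nothing more can be done
None
```

The job is handed in, with no verdict returned. Both offcuts are in the bin, the spacer is upright against the short stop, and the tile measured flush (within about 1 mm and 0.3°) with a steady push of about 13 N. It took about 22 s of the 72 s allowed.

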